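# Set the bench screw press: down to the stop, back a quarter turn

### The arm

A 6-joint arm with a two-finger parallel gripper is mounted at the origin on the work surface. World frame = base frame: x ahead of the robot, y to its left, z up, the work surface at z = 0. Lengths are in mm, angles in degrees, forces in N, time in s.
With the tool pointing down it reaches from about 300 to 850 mm from the base axis. Payload 4.2 kg.
Tool frame: the origin (TCP) lies at the very end of the fingers, on their centre line; the grasp point (between the pads) lies 19 mm behind it; z points along the fingers, y is the direction in which the jaws open and shut (so a half turn about z gives the same grasp; the last joint's range is limited). The gripper opens to 91 mm and grips with 3 to 60 N. Pads are 32 mm wide; open, the fingers measure 118 mm over their backs; the gripper's body (76 mm by 178 mm) begins 60 mm behind the grasp point.
Start: joints at [-68.182, 18.312, 89.639, -0, 72.044, -1.146], TCP at [224.344, -529.446, 213.976] pointing down, gripper open.
Joint ranges: [-177.97, 177.97], [-48.28, 115.42], [12.27, 149.76], [-77.06, 257.06], [2.81, 150.46], [-146.56, 146.56]. Speed limits (degrees/s): [147.25, 147.25, 180, 180, 180, 180].

### API

Orientations are given as [roll, pitch, yaw] about the fixed x, y, z axes, in that order (R = Rz(yaw) Ry(pitch) Rx(roll)).
In Python, from workcell import telemetry, grab_frame, job gives the robot as it stands.
- The arm moves only by the tool drive_tool, never from a script. Its argument "moves" is a list of rows, each an object of numbers: "claw": the closure, from -1 (fully open) to 1 (shut); "dx", "dy", "dz": the shift along the tool's x, y, z in units of 20 mm (1.0 is 20 mm); "yaw": the turn about the tool's z in units of 0.15 rad (1.0 is 0.15 rad). In form: [{"claw": .., "dx": .., "dy": .., "dz": .., "yaw": ..}, ...]. A call has 1 to 5 rows; each row shifts and turns the pose as measured when the row begins, along the tool's axes as they then stand; what a row does not reach is not made up. A row lasts 1/8 s, in which the tool goes at most 62.5 mm and 10.7 degrees, less where a joint would pass 70% of its speed; a pose out of reach is approached as far as the arm can. A call with a number of a shift or a turn outside -1 to 1 is refused whole. A call with a gripper value outside its range is refused whole. The fingers move at their own pace and stop on an object; "grip_force" is the grip in N (left out, the last holds). Time passes only in rows, so rows that do not move let the fingers close. It gives the time, the measured TCP pose, the force and the opening at its end, in the units of the state.
- telemetry.state(): the state, without advancing time (a new reading comes with each control period).
- grab_frame(name): name is "side" or "top"; returns a dict with "color" (384x512x3 uint8, blue, green, red), "vertical_fov" (degrees; the focal length in pixels is half the picture's height over the tangent of half this angle, whatever the lens; pixels are square), "cx", "cy" (the principal point, pixels), "dist" ([k1, k2, p1, p2, k3] as OpenCV has them; the pictures are not rectified), "pose" (4x4, takes a point from camera to world coordinates). Camera axes: x right, y down, z forward; pixel columns grow to the right and rows downward; lengths in mm; the calibration is good to about 2 mm. A picture is of the moment at which its call begins. There is no depth.
- job.job_done(): hands the job in, once; it reports no verdict.
The state is a dict: "time_s": time; "qpos": joint angles; "qvel": joint speeds; "effort": joint torques, N m; "ee_pos": TCP position; "ee_rot": TCP orientation; "force": force on the tool from outside, world axes, zero at the start; "torque": the same for the moment, N m; "gripper_width": finger opening in mm.
Only numpy, scipy, OpenCV 4.12 (cv2) and the standard library are available. Lean on these libraries where they do the work, as an engineer would, in place of code of your own. Each camera call takes 0.05 s, during which the arm holds its last target.

### The job

Zero the screw press on the workroom bench: crank its handwheel clockwise (seen from above) by the upright grip, round and round, until you feel it come up firmly against its stop, then turn it back a quarter turn and let go of it. Leave the crank of the low bobbin winder beside it where it is.

Things in the scene. Friction and masses are not known exactly. Their poses are not given: they have to be found in the camera images.
- press_wheel (a joint): Dark steel three-spoked handwheel, 124 mm over its rim, lying level on top of the screw press. Value in rad, growing clockwise seen from above, which lowers the press plate 10 mm a turn (the wheel keeps its height). 0 is fully raised; the hard stop is at 12.57, plate on its bed. Starts 1.1 to 1.9 turns short of the stop. Stays where left; turning takes about 3 N at the grip.
- wheel_centre (a point): Point on the vertical wheel axis, level with the top of the rim, 179 mm above the bench. The press is bolted down: grey base 150 x 160 mm, two steel columns, grey crosshead bar 160 x 50 mm, 142 mm high, the wheel above it. x and y axes are the press's own, turned up to 35 degrees. Nothing else near is taller than 115 mm.
- crank_grip (a point): Centre of the press's crank grip, 206 mm above the bench: an upright dark wooden handle, 24 mm in diameter, 50 mm tall, from 2 to 52 mm above the rim's top, 55 mm from the wheel axis. Goes round with the wheel. The handle spins freely on its pin, so a gripper can hold it and travel round the circle without turning itself.
- winder_crank (a point): Centre of the small crank grip (16 mm in diameter, 28 mm tall, top 105 mm above the bench) of the bobbin winder, a bystander: a low grey box 100 x 150 x 45 mm with an upright bobbin and a small wheel, 74 mm across. This wheel turns easily and is to be left alone.

How it is judged (in metres and radians):
On the way:
1. the press handwheel has been cranked clockwise to its stop (within 7 degrees) (value of joint press_wheel above 12.446 rad), for 0.1 s.
At the end, for the whole second after the job is handed in: After having been at its stop, the press handwheel stands a quarter turn (90 degrees, give or take 21) back from it, at rest (slower than 0.1 rad/s) (value of joint press_wheel between 10.62 and 11.37 rad and velocity of joint press_wheel between -0.1 and 0.1 rad/s); the robot touches nothing.
It fails at once if the bobbin winder's crank was moved by more than 15 mm (distance of winder_crank from where it was at the start of the episode above 0.015 m).
It also fails if it takes over 61 s, if anything falls off the work surface, if the arm or the gripper's body presses on something with over 40 N, if the wrist force passes 120 N, or if a joint passes its speed limit or range.

## Working session

There is one attempt and no reset: what is moved stays moved. The work goes in short steps, Python scripts to look and compute and a tool call to move; the robot and the scene stay as the last step left them, time stands still between calls to the robot, and variables do not carry over. Pictures are saved under pics/ and viewed, and the job is handed in when it is done.

Besides the shell and the picture viewer there is one more tool, called as name([rows], argument=value, ...), one row to a line, values as JSON. drive_tool: Moves the arm, as the interface text tells. Its arguments: {"type":"object","properties":{"moves":{"type":"array"},"grip_force":{"type":"number"}},"required":["moves"]}

```bash
mkdir -p pics; python3 - <<'E'
from workcell import telemetry, grab_frame
import cv2,pickle
print(telemetry.state())
for n in("side","top"):
    f=grab_frame(n);cv2.imwrite(f"pics/{n}0.png",f["color"]);pickle.dump(f,open(f"{n}0.pkl","wb"))
    print({k:v for k,v in f.items() if k!="color"})
E
```

```text
{'time_s': 0.0, 'qpos': array([-6.81835051e+01,  1.83511134e+01,  8.97082005e+01, -6.95865386e-04,
        7.20448947e+01, -1.14631951e+00]), 'qvel': array([ 0.03582793, -0.00227654, -0.01424929,  0.0038729 , -0.09186056,
       -0.01022331]), 'effort': array([-6.98925269e-04, -4.12473428e+01, -2.31974888e+01,  7.26771285e-02,
        4.57122631e-02, -1.24965786e-04]), 'ee_pos': array([ 224.12374151, -528.94791965,  213.11343164]), 'ee_rot': array([-1.79895799e+02, -1.42331642e-03,  2.29630283e+01]), 'force': array([ 0.42955057, -0.72906248, -0.01214365]), 'torque': array([-0.04669572,  0.05894189,  0.04520525]), 'gripper_width': 91.11901294146924}
{'vertical_fov': 45.444354746359885, 'cx': 256.1999774951493, 'cy': 196.3964566923079, 'dist': array([0.05759708, 0.        , 0.        , 0.        , 0.        ]), 'pose': array([[ 9.78196505e-01, -1.29116669e-01,  1.62666789e-01,
         4.13357403e+02],
       [-2.06591712e-01, -5.24825196e-01,  8.25759274e-01,
        -6.94380908e+02],
       [-2.12476570e-02, -8.41360446e-01, -5.40056606e-01,
         6.54650721e+02],
       [ 0.00000000e+00,  0.00000000e+00,  0.00000000e+00,
         1.00000000e+00]])}
{'vertical_fov': 56.54732669780446, 'cx': 253.12016814377165, 'cy': 189.30392486534345, 'dist': array([0.02232491, 0.        , 0.        , 0.        , 0.        ]), 'pose': array([[ 1.78538193e-02, -9.94832880e-01,  9.99438933e-02,
         4.70656937e+02],
       [-9.99454520e-01, -2.05351789e-02, -2.58644191e-02,
         1.49767866e+01],
       [ 2.77831402e-02, -9.94275973e-02, -9.94656850e-01,
         8.71527052e+02],
       [ 0.00000000e+00,  0.00000000e+00,  0.00000000e+00,
         1.00000000e+00]])}
```

View pics/side0.png

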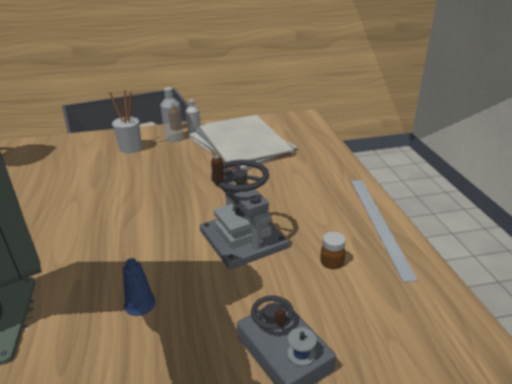

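View pics/top0.png

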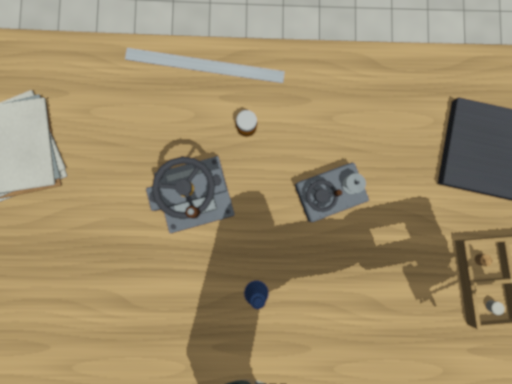

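The top picture shows the press wheel at about (184,187) with its grip near (192,211), and the winder at about (330,192). I'll zoom in to measure.

```bash
cat > h.py <<'E'
import numpy as np,cv2
def KD(f):
    h,w=f["color"].shape[:2];fl=h/2/np.tan(np.radians(f["vertical_fov"]/2))
    return np.array([[fl,0,f["cx"]],[0,fl,f["cy"]],[0,0,1]]),np.array(f["dist"])
def pix2z(f,u,v,z):
    K,D=KD(f);p=cv2.undistortPoints(np.array([[[u,v]]],float),K,D)[0,0]
    T=f["pose"];d=T[:3,:3]@np.array([p[0],p[1],1]);o=T[:3,3]
    return o+d*(z-o[2])/d[2]
def proj(f,P):
    K,D=KD(f);T=np.linalg.inv(f["pose"])
    return cv2.projectPoints(np.array(P,float).reshape(-1,1,3),cv2.Rodrigues(T[:3,:3])[0],T[:3,3],K,D)[0][:,0]
E
python3 - <<'E'
import pickle,cv2
from h import *
t=pickle.load(open("top0.pkl","rb"));s=pickle.load(open("side0.pkl","rb"))
a=cv2.resize(t["color"][145:240,135:240],None,fx=7,fy=6.3,interpolation=cv2.INTER_CUBIC)
a=cv2.resize(t["color"][145:240,135:240],None,fx=6,fy=6,interpolation=cv2.INTER_CUBIC);cv2.imwrite("pics/tz.png",a)
b=cv2.resize(s["color"][140:240,190:300],None,fx=6,fy=6,interpolation=cv2.INTER_CUBIC);cv2.imwrite("pics/sz.png",b)
print(pix2z(t,184,187,179),pix2z(t,192,211,231),pix2z(s,243,177,179),pix2z(s,217,158,231))
E
```

```text
[541.96494321 131.13429518 179.        ] [493.89056587 106.6400851  231.        ] [545.49207638 111.72280252 179.        ] [494.77163586 109.13174778 231.        ]
```

View pics/tz.png

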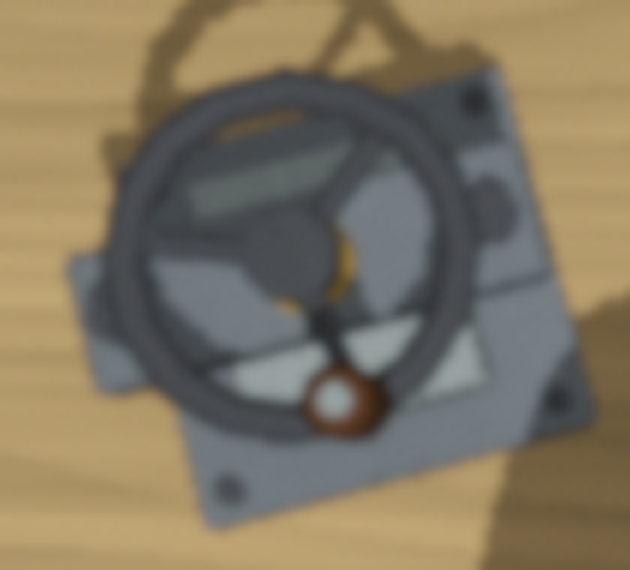

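View pics/sz.png

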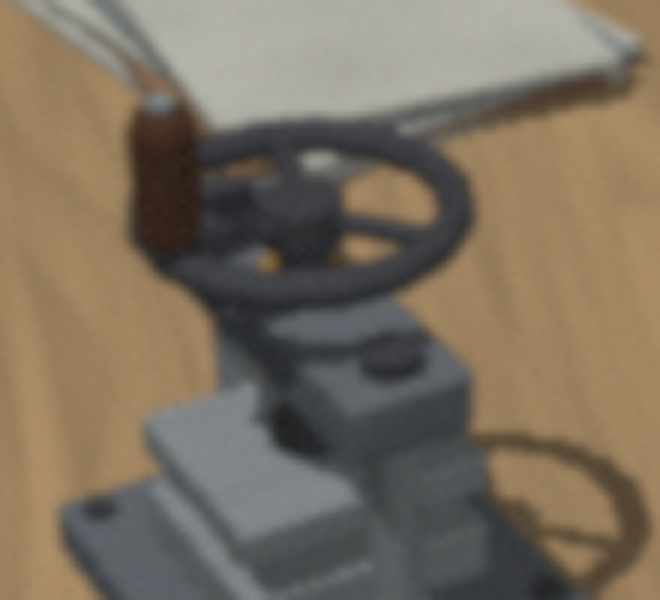

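```bash
cat > fit.py <<'E'
import pickle
from h import *
from scipy.optimize import least_squares
t=pickle.load(open("top0.pkl","rb"));s=pickle.load(open("side0.pkl","rb"))
r=6.5;A,B=np.meshgrid(np.linspace(0,2*np.pi,180),np.linspace(0,2*np.pi,24))
tor=np.c_[((62-r+r*np.cos(B))*np.cos(A)).ravel(),((62-r+r*np.cos(B))*np.sin(A)).ravel(),(179-r+r*np.sin(B)).ravel()]
z=lambda x,o:(x+.5)/6-.5+o
mt=np.array([z(108,135),z(478,135),z(70,145),z(440,145)])
ms=np.array([z(472,190),z(118,140),z(303,140)])
def res(p,which="b"):
    P=tor+[p[0],p[1],0]
    a=proj(t,P);b=proj(s,P)
    rt=np.array([a[:,0].min(),a[:,0].max(),a[:,1].min(),a[:,1].max()])-mt
    rs=np.array([b[:,0].max(),b[:,1].min(),b[:,1].max()])-ms
    return {"b":np.r_[rt,rs],"t":rt,"s":rs}[which]
for w in "tsb":
    q=least_squares(res,[540,120],args=(w,),diff_step=1e-4);print(w,q.x,q.fun.round(2))
c=q.x
g=lambda p:np.r_[proj(t,[[p[0],p[1],231]])[0]-[z(333,135),z(399,145)],proj(s,[[p[0],p[1],231]])[0]-[z(160,190),z(98,140)]]
q=least_squares(g,[495,108]);print(q.x,q.fun, np.linalg.norm(q.x-c),np.degrees(np.arctan2(*(q.x-c)[::-1])))
print("winder",pix2z(t,338,193,105))
for uv in [(475,100),(560,400),(230,490)]: print(pix2z(t,z(uv[0],135),z(uv[1],145),12))
E
python3 fit.py
```

```text
t [542.99101069 133.01311655] [-1.1   1.12 -0.71  0.67]
s [541.29229623 137.97163505] [-0.   -0.9   0.73]
b [542.36808064 133.96471672] [-1.61  0.63 -0.41  0.98  0.93 -0.13  1.69]
[493.81142119 111.25472852] [-0.68678514 -0.08675737  0.12111897  1.64915194] 53.60496937332663 -154.93447066691382
winder [ 543.42513656 -189.17151684  105.        ]
[623.58462311  89.59022715  12.        ]
[502.83184993  52.19921542  12.        ]
[464.80483675 181.80462501  12.        ]
```

drive_tool([
  {"claw": -1,"yaw": 0.9,"dz": -1},
  {"claw": -1,"yaw": 0.9,"dz": -1},
  {"claw": -1,"yaw": 0.87,"dz": -1},
  {"claw": -1,"dy": -0.9,"dx": 0.38,"dz": -0.3},
  {"claw": -1,"dy": -1,"dx": 0.42},
], grip_force=35)

```text
validation failed for argument at $.mo...
```

drive_tool([
  {"claw": -1,"dx": 0,"dy": 0,"dz": -1,"yaw": 0.9},
  {"claw": -1,"dx": 0,"dy": 0,"dz": -1,"yaw": 0.9},
  {"claw": -1,"dx": 0,"dy": 0,"dz": -1,"yaw": 0.87},
  {"claw": -1,"dx": 0.38,"dy": -0.9,"dz": -0.3,"yaw": 0},
  {"claw": -1,"dx": 0.42,"dy": -1,"dz": 0,"yaw": 0},
], grip_force=35)

```text
time_s: 0.72
ee_pos: [240.5, -488.2, 277.3]
ee_rot: [-179.5, 0.2, -0.6]
force: [1.2, -0.8, 0.1]
gripper_width: 91.2
```

drive_tool([
  {"claw": -1,"dx": 0.42,"dy": -1,"dz": 0,"yaw": 0},
  {"claw": -1,"dx": 0.42,"dy": -1,"dz": 0,"yaw": 0},
  {"claw": -1,"dx": 0.42,"dy": -1,"dz": 0,"yaw": 0},
  {"claw": -1,"dx": 0.42,"dy": -1,"dz": 0,"yaw": 0},
  {"claw": -1,"dx": 0.42,"dy": -1,"dz": 0,"yaw": 0},
])

```text
time_s: 1.35
ee_pos: [286.1, -378.3, 276.4]
ee_rot: [-179.2, 0.3, -0.3]
force: [0.6, -0.5, -0.5]
gripper_width: 90.8
```

drive_tool([
  {"claw": -1,"dx": 0.42,"dy": -1,"dz": 0,"yaw": 0},
  {"claw": -1,"dx": 0.42,"dy": -1,"dz": 0,"yaw": 0},
  {"claw": -1,"dx": 0.42,"dy": -1,"dz": 0,"yaw": 0},
  {"claw": -1,"dx": 0.42,"dy": -1,"dz": 0,"yaw": 0},
  {"claw": -1,"dx": 0.42,"dy": -1,"dz": 0,"yaw": 0},
])

```text
time_s: 1.98
ee_pos: [330.3, -269.7, 277.1]
ee_rot: [-179.2, 0.3, -0.1]
force: [-0.3, 0.2, -0.1]
gripper_width: 90.9
```

drive_tool([
  {"claw": -1,"dx": 0.42,"dy": -1,"dz": 0,"yaw": 0},
  {"claw": -1,"dx": 0.42,"dy": -1,"dz": 0,"yaw": 0},
  {"claw": -1,"dx": 0.42,"dy": -1,"dz": 0,"yaw": 0},
  {"claw": -1,"dx": 0.42,"dy": -1,"dz": 0,"yaw": 0},
  {"claw": -1,"dx": 0.42,"dy": -1,"dz": 0,"yaw": 0},
])

```text
time_s: 2.6
ee_pos: [372.5, -161.2, 277.9]
ee_rot: [-179.1, 0.3, 0.0]
force: [0.3, -1.3, -1.1]
gripper_width: 91.4
```

drive_tool([
  {"claw": -1,"dx": 0.42,"dy": -1,"dz": 0,"yaw": 0},
  {"claw": -1,"dx": 0.42,"dy": -1,"dz": 0,"yaw": 0},
  {"claw": -1,"dx": 0.42,"dy": -1,"dz": 0,"yaw": 0},
  {"claw": -1,"dx": 0.42,"dy": -1,"dz": 0,"yaw": 0},
  {"claw": -1,"dx": 0.42,"dy": -1,"dz": 0,"yaw": 0},
])

```text
time_s: 3.22
ee_pos: [413.0, -53.0, 278.7]
ee_rot: [-179.1, 0.3, 0.3]
force: [0.6, -0.7, -0.1]
gripper_width: 91.4
```

drive_tool([
  {"claw": -1,"dx": 0.42,"dy": -1,"dz": 0,"yaw": 0},
  {"claw": -1,"dx": 0.42,"dy": -1,"dz": 0,"yaw": 0},
  {"claw": -1,"dx": 0.42,"dy": -1,"dz": 0,"yaw": 0},
  {"claw": -1,"dx": 0.42,"dy": -1,"dz": 0,"yaw": 0},
  {"claw": -1,"dx": 0.42,"dy": -1,"dz": 0,"yaw": 0},
])

```text
time_s: 3.85
ee_pos: [451.9, 54.8, 279.6]
ee_rot: [-179.1, 0.3, 0.5]
force: [0.7, 0.2, 1.2]
gripper_width: 90.9
```

drive_tool([
  {"claw": -1,"dx": 0.6,"dy": -0.8,"dz": 0,"yaw": 0},
  {"claw": -1,"dx": 0.6,"dy": -0.8,"dz": 0,"yaw": 0},
  {"claw": -1,"dx": 0.5,"dy": -0.7,"dz": 0,"yaw": 0},
  {"claw": -1,"dx": 0.2,"dy": -0.3,"dz": 0,"yaw": 0},
  {"claw": -1,"dx": 0,"dy": 0,"dz": 0,"yaw": 0},
])

```text
time_s: 4.47
ee_pos: [491.0, 111.9, 279.7]
ee_rot: [-179.2, 0.3, 0.7]
force: [0.3, -0.5, -0.4]
gripper_width: 91.2
```

```bash
python3 - <<'E'
from workcell import telemetry, grab_frame
import cv2,numpy as np
print(telemetry.state()["ee_pos"])
a=grab_frame("side")["color"][110:210,170:290];b=grab_frame("top")["color"][140:240,130:250]
cv2.imwrite("pics/c1.png",np.hstack([cv2.resize(x,(400,333),interpolation=cv2.INTER_CUBIC) for x in(a,b)]))
E
```

```text
[491.03310834 111.90826846 279.67764784]
```

View pics/c1.png

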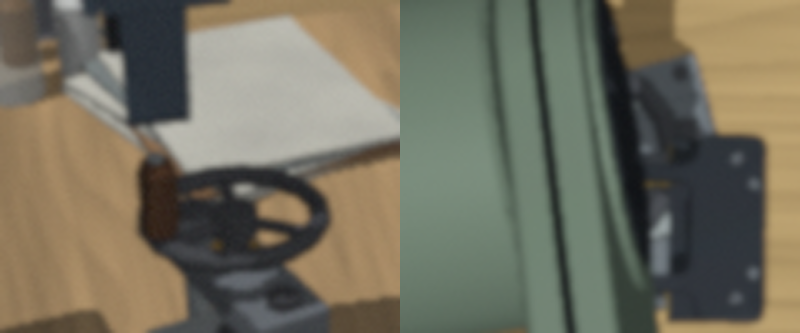

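The side view shows the fingers directly above the grip, which stands at about (158,195) in the crop. I'll descend.

drive_tool([
  {"claw": -1,"dx": 0.05,"dy": 0,"dz": 1,"yaw": 0},
  {"claw": -1,"dx": 0.03,"dy": 0,"dz": 1,"yaw": 0},
  {"claw": -1,"dx": 0,"dy": 0,"dz": 1,"yaw": 0},
  {"claw": -1,"dx": 0,"dy": 0,"dz": 0.9,"yaw": 0},
  {"claw": -1,"dx": 0,"dy": 0,"dz": 0,"yaw": 0},
])

```text
time_s: 5.2
ee_pos: [490.9, 109.5, 201.0]
ee_rot: [-179.2, 0.2, 0.4]
force: [0.4, 0.0, -0.2]
gripper_width: 91.0
```

drive_tool([
  {"claw": 1,"dx": 0,"dy": 0,"dz": 0,"yaw": 0},
  {"claw": 1,"dx": 0,"dy": 0,"dz": 0,"yaw": 0},
  {"claw": 1,"dx": 0,"dy": 0,"dz": 0,"yaw": 0},
  {"claw": 1,"dx": 0,"dy": 0,"dz": 0,"yaw": 0},
  {"claw": 1,"dx": 0,"dy": 0,"dz": 0,"yaw": 0},
])

```text
time_s: 5.82
ee_pos: [492.3, 109.2, 204.0]
ee_rot: [-179.2, -0.1, 0.3]
force: [-0.1, -0.1, -0.3]
gripper_width: 44.2
```

drive_tool([
  {"claw": 1,"dx": 0,"dy": 0,"dz": 0.5,"yaw": 0},
  {"claw": 1,"dx": 0,"dy": 0,"dz": 0,"yaw": 0},
  {"claw": 1,"dx": 0,"dy": 0,"dz": 0,"yaw": 0},
  {"claw": 1,"dx": 0,"dy": 0,"dz": 0,"yaw": 0},
])

```text
time_s: 6.32
ee_pos: [492.1, 109.6, 193.0]
ee_rot: [-179.2, -0.0, 0.3]
force: [-1.2, 0.9, 0.1]
gripper_width: 23.2
```

```bash
cat > plan.py <<'E'
import sys,numpy as np
from workcell import telemetry
s=telemetry.state();p=s["ee_pos"]; yaw=np.radians(s["ee_rot"][2])
c=np.array([float(x) for x in sys.argv[2].split(",")]) if len(sys.argv)>2 else np.array([542.5,133.5])
st=np.radians(float(sys.argv[1]))
d=p[:2]-c;th=np.arctan2(d[1],d[0])
print("t",s["time_s"],"pos",p.round(1),"r",np.hypot(*d).round(1),"th",np.degrees(th).round(1),"F",s["force"].round(1),"w",round(s["gripper_width"],1))
q=p[:2]
for i in range(1,6):
    n=c+55*np.array([np.cos(th-i*st),np.sin(th-i*st)])
    v=n-q;q=n
    print(i,"dx %.2f dy %.2f"%((v[0]*np.cos(yaw)+v[1]*np.sin(yaw))/20,(v[0]*np.sin(yaw)-v[1]*np.cos(yaw))/20), "z err", round((193-p[2])/-20,2) if i==1 else "")
E
python3 plan.py 8
```

```text
t 6.325 pos [492.1 109.6 193. ] r 55.8 th -154.6 F [-1.2  0.9  0.1] w 23.2
1 dx -0.10 dy -0.37 z err 0.0
2 dx -0.09 dy -0.37 z err 
3 dx -0.03 dy -0.38 z err 
4 dx 0.02 dy -0.38 z err 
5 dx 0.07 dy -0.38 z err
```

drive_tool([
  {"claw": 1,"dx": -0.12,"dy": -0.37,"dz": 0,"yaw": 0},
  {"claw": 1,"dx": -0.09,"dy": -0.37,"dz": 0,"yaw": 0},
  {"claw": 1,"dx": -0.03,"dy": -0.38,"dz": 0,"yaw": 0},
  {"claw": 1,"dx": 0.02,"dy": -0.38,"dz": 0,"yaw": 0},
  {"claw": 1,"dx": 0.07,"dy": -0.38,"dz": 0,"yaw": 0},
])

```text
time_s: 6.95
ee_pos: [487.6, 147.3, 193.1]
ee_rot: [-179.4, 0.1, 0.4]
force: [-0.0, -3.2, -0.3]
gripper_width: 23.3
```

```bash
python3 plan.py 12
```

```text
t 6.95 pos [487.6 147.3 193.1] r 56.6 th 165.9 F [-0.  -3.2 -0.3] w 23.3
1 dx 0.28 dy -0.52 z err 0.0
2 dx 0.31 dy -0.48 z err 
3 dx 0.40 dy -0.41 z err 
4 dx 0.48 dy -0.32 z err 
5 dx 0.53 dy -0.21 z err
```

drive_tool([
  {"claw": 1,"dx": 0.24,"dy": -0.53,"dz": 0,"yaw": 0},
  {"claw": 1,"dx": 0.32,"dy": -0.48,"dz": 0,"yaw": 0},
  {"claw": 1,"dx": 0.4,"dy": -0.41,"dz": 0,"yaw": 0},
  {"claw": 1,"dx": 0.48,"dy": -0.32,"dz": 0,"yaw": 0},
  {"claw": 1,"dx": 0.53,"dy": -0.21,"dz": 0,"yaw": 0},
])

```text
time_s: 7.58
ee_pos: [528.7, 188.3, 193.0]
ee_rot: [-179.7, 0.2, 0.5]
force: [-1.8, -8.3, 2.6]
gripper_width: 23.3
```

```bash
python3 plan.py 12
```

```text
t 7.575 pos [528.7 188.3 193. ] r 56.5 th 104.1 F [-1.8 -8.3  2.6] w 23.3
1 dx 0.59 dy -0.00 z err 0.0
2 dx 0.57 dy 0.04 z err 
3 dx 0.55 dy 0.16 z err 
4 dx 0.51 dy 0.27 z err 
5 dx 0.44 dy 0.37 z err
```

drive_tool([
  {"claw": 1,"dx": 0.57,"dy": 0.04,"dz": 0,"yaw": 0},
  {"claw": 1,"dx": 0.57,"dy": 0.08,"dz": 0,"yaw": 0},
  {"claw": 1,"dx": 0.55,"dy": 0.17,"dz": 0,"yaw": 0},
  {"claw": 1,"dx": 0.51,"dy": 0.27,"dz": 0,"yaw": 0},
  {"claw": 1,"dx": 0.44,"dy": 0.37,"dz": 0,"yaw": 0},
])

```text
time_s: 8.2
ee_pos: [582.7, 170.8, 193.0]
ee_rot: [-179.6, 0.6, 0.5]
force: [-7.9, -1.7, 3.2]
gripper_width: 23.1
```

```bash
python3 plan.py 12
```

```text
t 8.2 pos [582.7 170.8 193. ] r 54.8 th 42.9 F [-7.9 -1.7  3.2] w 23.1
1 dx 0.35 dy 0.46 z err 0.0
2 dx 0.24 dy 0.52 z err 
3 dx 0.12 dy 0.56 z err 
4 dx 0.00 dy 0.57 z err 
5 dx -0.12 dy 0.56 z err
```

drive_tool([
  {"claw": 1,"dx": 0.31,"dy": 0.46,"dz": 0,"yaw": 0},
  {"claw": 1,"dx": 0.23,"dy": 0.52,"dz": 0,"yaw": 0},
  {"claw": 1,"dx": 0.12,"dy": 0.56,"dz": 0,"yaw": 0},
  {"claw": 1,"dx": 0,"dy": 0.57,"dz": 0,"yaw": 0},
  {"claw": 1,"dx": -0.13,"dy": 0.56,"dz": 0,"yaw": 0},
])

```text
time_s: 8.82
ee_pos: [594.1, 119.9, 193.0]
ee_rot: [-178.9, 0.8, 0.3]
force: [-2.6, 4.8, 0.2]
gripper_width: 23.1
```

```bash
python3 plan.py 12 541.7,133.9
```

```text
t 8.825 pos [594.1 119.9 193. ] r 54.2 th -15.0 F [-2.6  4.8  0.2] w 23.1
1 dx -0.17 dy 0.55 z err 0.0
2 dx -0.32 dy 0.48 z err 
3 dx -0.41 dy 0.40 z err 
4 dx -0.48 dy 0.31 z err 
5 dx -0.54 dy 0.20 z err
```

drive_tool([
  {"claw": 1,"dx": -0.2,"dy": 0.55,"dz": 0,"yaw": 0},
  {"claw": 1,"dx": -0.32,"dy": 0.48,"dz": 0,"yaw": 0},
  {"claw": 1,"dx": -0.41,"dy": 0.4,"dz": 0,"yaw": 0},
  {"claw": 1,"dx": -0.48,"dy": 0.31,"dz": 0,"yaw": 0},
  {"claw": 1,"dx": -0.54,"dy": 0.2,"dz": 0,"yaw": 0},
])

```text
time_s: 9.45
ee_pos: [560.3, 83.1, 193.1]
ee_rot: [-178.3, 0.1, 0.2]
force: [1.5, 1.2, -1.8]
gripper_width: 23.6
```

```bash
python3 plan.py 12 541.7,133.9
```

```text
t 9.45 pos [560.3  83.1 193.1] r 54.1 th -70.0 F [ 1.5  1.2 -1.8] w 23.6
1 dx -0.54 dy 0.18 z err 0.0
2 dx -0.57 dy 0.02 z err 
3 dx -0.57 dy -0.10 z err 
4 dx -0.53 dy -0.22 z err 
5 dx -0.48 dy -0.32 z err
```

drive_tool([
  {"claw": 1,"dx": -0.55,"dy": 0.15,"dz": 0,"yaw": 0},
  {"claw": 1,"dx": -0.57,"dy": 0.02,"dz": 0,"yaw": 0},
  {"claw": 1,"dx": -0.57,"dy": -0.1,"dz": 0,"yaw": 0},
  {"claw": 1,"dx": -0.53,"dy": -0.22,"dz": 0,"yaw": 0},
  {"claw": 1,"dx": -0.48,"dy": -0.32,"dz": 0,"yaw": 0},
])

```text
time_s: 10.07
ee_pos: [505.2, 92.8, 193.1]
ee_rot: [-178.2, -0.3, 0.2]
force: [7.8, 3.1, -6.5]
gripper_width: 22.9
```

```bash
python3 plan.py 9 541.7,133.9
```

```text
t 10.075 pos [505.2  92.8 193.1] r 55.0 th -131.6 F [ 7.8  3.1 -6.5] w 22.9
1 dx -0.30 dy -0.31 z err 0.0
2 dx -0.25 dy -0.35 z err 
3 dx -0.19 dy -0.39 z err 
4 dx -0.12 dy -0.41 z err 
5 dx -0.06 dy -0.43 z err
```

drive_tool([
  {"claw": 1,"dx": -0.28,"dy": -0.33,"dz": 0,"yaw": 0},
  {"claw": 1,"dx": -0.25,"dy": -0.36,"dz": 0,"yaw": 0},
  {"claw": 1,"dx": -0.19,"dy": -0.39,"dz": 0,"yaw": 0},
  {"claw": 1,"dx": -0.12,"dy": -0.41,"dz": 0,"yaw": 0},
  {"claw": 1,"dx": -0.06,"dy": -0.43,"dz": 0,"yaw": 0},
])

```text
time_s: 10.7
ee_pos: [486.4, 128.3, 193.1]
ee_rot: [-178.8, -0.5, 0.3]
force: [4.9, -2.8, -3.3]
gripper_width: 23.4
```

```bash
python3 plan.py 9 541.7,133.9
```

```text
t 10.7 pos [486.4 128.3 193.1] r 55.5 th -174.2 F [ 4.9 -2.8 -3.3] w 23.4
1 dx 0.02 dy -0.43 z err 0.0
2 dx 0.06 dy -0.43 z err 
3 dx 0.13 dy -0.41 z err 
4 dx 0.19 dy -0.39 z err 
5 dx 0.25 dy -0.35 z err
```

drive_tool([
  {"claw": 1,"dx": 0.04,"dy": -0.43,"dz": 0,"yaw": 0},
  {"claw": 1,"dx": 0.07,"dy": -0.43,"dz": 0,"yaw": 0},
  {"claw": 1,"dx": 0.13,"dy": -0.41,"dz": 0,"yaw": 0},
  {"claw": 1,"dx": 0.19,"dy": -0.39,"dz": 0,"yaw": 0},
  {"claw": 1,"dx": 0.25,"dy": -0.35,"dz": 0,"yaw": 0},
])

```text
time_s: 11.32
ee_pos: [496.9, 167.4, 193.1]
ee_rot: [-179.3, -0.1, 0.4]
force: [1.2, -4.3, -1.9]
gripper_width: 23.2
```

```bash
python3 plan.py 9 541.7,133.9
```

```text
t 11.325 pos [496.9 167.4 193.1] r 55.9 th 143.2 F [ 1.2 -4.3 -1.9] w 23.2
1 dx 0.32 dy -0.29 z err 0.0
2 dx 0.33 dy -0.27 z err 
3 dx 0.37 dy -0.22 z err 
4 dx 0.40 dy -0.16 z err 
5 dx 0.42 dy -0.09 z err
```

drive_tool([
  {"claw": 1,"dx": 0.32,"dy": -0.29,"dz": 0,"yaw": 0},
  {"claw": 1,"dx": 0.33,"dy": -0.27,"dz": 0,"yaw": 0},
  {"claw": 1,"dx": 0.37,"dy": -0.22,"dz": 0,"yaw": 0},
  {"claw": 1,"dx": 0.4,"dy": -0.15,"dz": 0,"yaw": 0},
  {"claw": 1,"dx": 0.42,"dy": -0.08,"dz": 0,"yaw": 0},
])

```text
time_s: 11.95
ee_pos: [533.8, 189.2, 193.0]
ee_rot: [-179.4, 0.2, 0.4]
force: [-2.4, -4.4, -0.6]
gripper_width: 23.4
```

```bash
python3 plan.py 9 541.7,133.9
```

```text
t 11.95 pos [533.8 189.2 193. ] r 55.8 th 98.1 F [-2.4 -4.4 -0.6] w 23.4
1 dx 0.44 dy 0.02 z err 0.0
2 dx 0.43 dy 0.04 z err 
3 dx 0.42 dy 0.11 z err 
4 dx 0.39 dy 0.17 z err 
5 dx 0.36 dy 0.23 z err
```

drive_tool([
  {"claw": 1,"dx": 0.44,"dy": 0.03,"dz": 0,"yaw": 0},
  {"claw": 1,"dx": 0.43,"dy": 0.05,"dz": 0,"yaw": 0},
  {"claw": 1,"dx": 0.42,"dy": 0.11,"dz": 0,"yaw": 0},
  {"claw": 1,"dx": 0.39,"dy": 0.17,"dz": 0,"yaw": 0},
  {"claw": 1,"dx": 0.36,"dy": 0.23,"dz": 0,"yaw": 0},
])

```text
time_s: 12.58
ee_pos: [575.5, 177.7, 193.0]
ee_rot: [-179.3, 0.5, 0.4]
force: [-6.1, -2.4, 1.4]
gripper_width: 22.9
```

```bash
python3 plan.py 9 541.7,133.9
```

```text
t 12.575 pos [575.5 177.7 193. ] r 55.3 th 52.3 F [-6.1 -2.4  1.4] w 22.9
1 dx 0.31 dy 0.30 z err 0.0
2 dx 0.27 dy 0.34 z err 
3 dx 0.21 dy 0.38 z err 
4 dx 0.15 dy 0.40 z err 
5 dx 0.09 dy 0.42 z err
```

drive_tool([
  {"claw": 1,"dx": 0.3,"dy": 0.31,"dz": 0,"yaw": 0},
  {"claw": 1,"dx": 0.27,"dy": 0.34,"dz": 0,"yaw": 0},
  {"claw": 1,"dx": 0.21,"dy": 0.38,"dz": 0,"yaw": 0},
  {"claw": 1,"dx": 0.15,"dy": 0.4,"dz": 0,"yaw": 0},
  {"claw": 1,"dx": 0.09,"dy": 0.42,"dz": 0,"yaw": 0},
])

```text
time_s: 13.2
ee_pos: [594.0, 149.8, 193.1]
ee_rot: [-177.9, 1.0, 0.2]
force: [-11.8, 29.7, 0.1]
gripper_width: 23.0
```

```bash
python3 plan.py 9 541.7,133.9
```

```text
t 13.2 pos [594.  149.8 193.1] r 54.6 th 16.9 F [-11.8  29.7   0.1] w 23.0
1 dx 0.11 dy 0.42 z err 0.0
2 dx 0.02 dy 0.43 z err 
3 dx -0.04 dy 0.43 z err 
4 dx -0.11 dy 0.42 z err 
5 dx -0.17 dy 0.39 z err
```

Force jumped to 32 N along the tangent and the motion fell short, so this looks like the stop after about 1.52 turns. I'll confirm with a modest push.

drive_tool([
  {"claw": 1,"dx": 0.05,"dy": 0.35,"dz": 0,"yaw": 0},
  {"claw": 1,"dx": 0.05,"dy": 0.4,"dz": 0,"yaw": 0},
  {"claw": 1,"dx": 0.05,"dy": 0.4,"dz": 0,"yaw": 0},
])

```text
time_s: 13.58
ee_pos: [593.8, 150.3, 192.9]
ee_rot: [-175.2, 1.4, 0.2]
force: [-6.8, 22.1, 0.9]
gripper_width: 23.4
```

```bash
python3 plan.py -9 541.7,133.9
```

```text
t 13.575 pos [593.8 150.3 192.9] r 54.6 th 17.5 F [-6.8 22.1  0.9] w 23.4
1 dx -0.14 dy -0.41 z err -0.01
2 dx -0.22 dy -0.37 z err 
3 dx -0.28 dy -0.33 z err 
4 dx -0.32 dy -0.28 z err 
5 dx -0.37 dy -0.23 z err
```

```bash
python3 - <<'E'
from workcell import telemetry, grab_frame
import cv2,numpy as np
a=grab_frame("side")["color"][150:270,190:310]
o=cv2.imread("pics/side0.png")[150:270,190:310]
cv2.imwrite("pics/c2.png",np.hstack([cv2.resize(x,(400,400),interpolation=cv2.INTER_CUBIC) for x in(o,a)]))
E
```

```text
(no output)
```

View pics/c2.png

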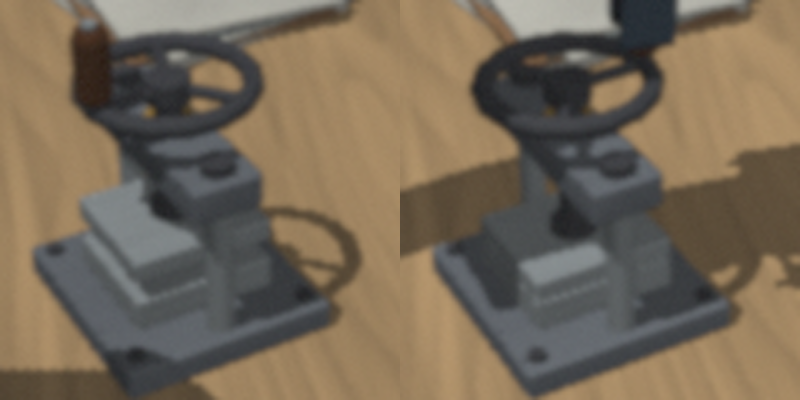

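In the right half, the plate, at about (560,275), now sits flush on its bed with no gap. That confirms the stop. Next is the quarter turn back, measured at the grasp point because the tool has tilted by a few degrees.

```bash
sed -i 's/^d=p/from scipy.spatial.transform import Rotation as Ro\np=p-19*Ro.from_euler("xyz",s["ee_rot"],degrees=True).as_matrix()[:,2]\nd=p/' plan.py; python3 plan.py -10 541.7,133.9
```

```text
t 13.625 pos [594.2 148.8 211.8] r 54.6 th 15.8 F [-6.9 22.2 -0.8] w 23.7
1 dx -0.15 dy -0.45 z err 0.94
2 dx -0.24 dy -0.41 z err 
3 dx -0.31 dy -0.36 z err 
4 dx -0.37 dy -0.30 z err 
5 dx -0.42 dy -0.24 z err
```

drive_tool([
  {"claw": 1,"dx": -0.14,"dy": -0.45,"dz": 0,"yaw": 0},
  {"claw": 1,"dx": -0.24,"dy": -0.41,"dz": 0,"yaw": 0},
  {"claw": 1,"dx": -0.31,"dy": -0.36,"dz": 0,"yaw": 0},
  {"claw": 1,"dx": -0.37,"dy": -0.3,"dz": 0,"yaw": 0},
  {"claw": 1,"dx": -0.42,"dy": -0.24,"dz": 0,"yaw": 0},
])

```text
time_s: 14.25
ee_pos: [567.4, 183.3, 193.1]
ee_rot: [-175.7, 0.9, 0.2]
force: [3.7, -0.1, -7.7]
gripper_width: 23.6
```

```bash
python3 plan.py -8 541.7,133.9
```

```text
t 14.25 pos [567.8 181.8 212. ] r 54.6 th 61.5 F [ 3.7 -0.1 -7.7] w 23.6
1 dx -0.34 dy -0.18 z err 0.95
2 dx -0.37 dy -0.11 z err 
3 dx -0.38 dy -0.06 z err 
4 dx -0.38 dy -0.01 z err 
5 dx -0.38 dy 0.05 z err
```

drive_tool([
  {"claw": 1,"dx": -0.4,"dy": -0.2,"dz": 0,"yaw": 0},
  {"claw": 1,"dx": -0.42,"dy": -0.12,"dz": 0,"yaw": 0},
  {"claw": 1,"dx": -0.43,"dy": -0.06,"dz": 0,"yaw": 0},
  {"claw": 1,"dx": -0.4,"dy": 0.01,"dz": 0,"yaw": 0},
  {"claw": 1,"dx": -0.3,"dy": 0.08,"dz": 0,"yaw": 0},
])

```text
time_s: 14.88
ee_pos: [524.9, 187.8, 193.1]
ee_rot: [-175.9, 1.0, 0.3]
force: [3.8, -1.5, -9.1]
gripper_width: 23.9
```

```bash
python3 plan.py -4 541.7,133.9
```

```text
t 14.875 pos [525.2 186.4 212.1] r 55.0 th 107.4 F [ 3.8 -1.5 -9.1] w 23.9
1 dx -0.18 dy 0.06 z err 0.95
2 dx -0.18 dy 0.08 z err 
3 dx -0.17 dy 0.09 z err 
4 dx -0.16 dy 0.10 z err 
5 dx -0.16 dy 0.11 z err
```

At 107°, about 91° back from the stop. I'll let it settle, then open and rise.

drive_tool([
  {"claw": 1,"dx": 0,"dy": 0,"dz": 0,"yaw": 0},
  {"claw": 1,"dx": 0,"dy": 0,"dz": 0,"yaw": 0},
])

```text
time_s: 15.12
ee_pos: [523.8, 187.4, 193.1]
ee_rot: [-175.9, 1.1, 0.3]
force: [3.2, -2.3, -9.3]
gripper_width: 23.5
```

drive_tool([
  {"claw": -1,"dx": 0,"dy": 0,"dz": 0,"yaw": 0},
  {"claw": -1,"dx": 0,"dy": 0,"dz": 0,"yaw": 0},
  {"claw": -1,"dx": 0,"dy": 0,"dz": 0,"yaw": 0},
  {"claw": -1,"dx": 0,"dy": 0,"dz": 0,"yaw": 0},
  {"claw": -1,"dx": 0,"dy": 0,"dz": 0,"yaw": 0},
])

```text
time_s: 15.75
ee_pos: [525.2, 192.3, 198.3]
ee_rot: [-175.2, 0.8, 0.1]
force: [-0.3, -0.6, -0.7]
gripper_width: 71.0
```

drive_tool([
  {"claw": -1,"dx": 0,"dy": 0,"dz": -0.3,"yaw": 0},
  {"claw": -1,"dx": 0,"dy": 0,"dz": -0.8,"yaw": 0},
  {"claw": -1,"dx": 0,"dy": 0,"dz": -1,"yaw": 0},
  {"claw": -1,"dx": 0,"dy": 0,"dz": -1,"yaw": 0},
  {"claw": -1,"dx": 0,"dy": 0,"dz": -1,"yaw": 0},
])

```text
time_s: 16.38
ee_pos: [525.6, 185.2, 282.1]
ee_rot: [-175.2, 1.0, 0.1]
force: [0.5, -0.6, -0.2]
gripper_width: 91.4
```

drive_tool([
  {"claw": -1,"dx": -1,"dy": 0,"dz": -1,"yaw": 0},
  {"claw": -1,"dx": -1,"dy": 0,"dz": 0,"yaw": 0},
  {"claw": -1,"dx": -1,"dy": 0,"dz": 0,"yaw": 0},
  {"claw": -1,"dx": -1,"dy": 0,"dz": 0,"yaw": 0},
  {"claw": -1,"dx": -1,"dy": 0,"dz": 0,"yaw": 0},
])

```text
time_s: 17.0
ee_pos: [424.0, 183.4, 306.8]
ee_rot: [-175.1, 0.7, 0.0]
force: [0.5, 0.7, -0.6]
gripper_width: 91.3
```

drive_tool([
  {"claw": -1,"dx": -1,"dy": 0,"dz": 0,"yaw": 0},
  {"claw": -1,"dx": -1,"dy": 0,"dz": 0,"yaw": 0},
  {"claw": -1,"dx": 0,"dy": 0,"dz": 0,"yaw": 0},
  {"claw": -1,"dx": 0,"dy": 0,"dz": 0,"yaw": 0},
])

```text
time_s: 17.5
ee_pos: [380.1, 183.4, 307.8]
ee_rot: [-175.0, 0.6, 0.1]
force: [-0.3, -0.3, 0.8]
gripper_width: 90.9
```

```bash
python3 - <<'E'
from workcell import telemetry, grab_frame
import cv2,numpy as np,pickle
a=grab_frame("side");b=grab_frame("top")
pickle.dump((a,b),open("end.pkl","wb"))
s=telemetry.state();print(s["ee_pos"],s["force"],s["qpos"])
cv2.imwrite("pics/c3.png",np.hstack([cv2.resize(a["color"][130:250,180:300],(400,400),interpolation=cv2.INTER_CUBIC),cv2.resize(b["color"][135:255,125:245],(400,400),interpolation=cv2.INTER_CUBIC)]))
cv2.imwrite("pics/e4.png",a["color"])
E
```

```text
[380.29721985 183.35946089 307.68633383] [-0.26825668 -0.10705239 -0.56717177] [ 20.30070504   0.57386178  98.40857481   4.95136048  79.95583587
 109.42386177]
```

View pics/c3.png

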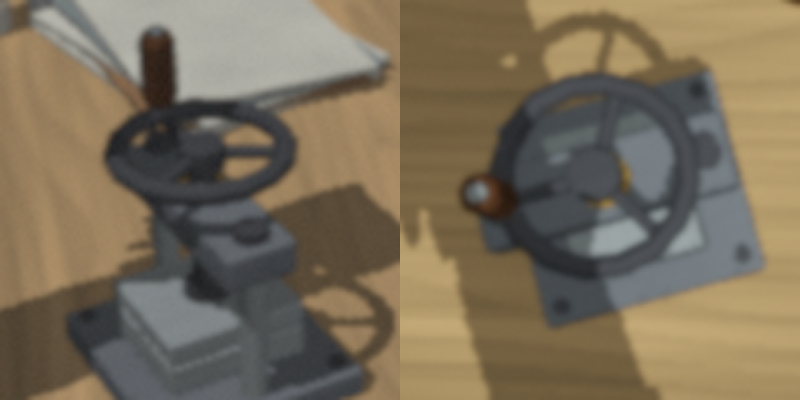

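View pics/e4.png

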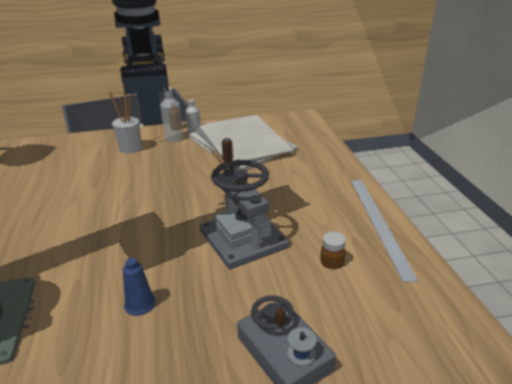

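```bash
python3 - <<'E'
import pickle
from h import *
a,b=pickle.load(open("end.pkl","rb"))
for f,u,v in((b,147.4,192.5),(a,226.7,139.6)):
    p=pix2z(f,u,v,231)[:2];d=p-[541.7,133.9];print(p,np.hypot(*d),np.degrees(np.arctan2(d[1],d[0])))
E
```

```text
[525.3938295  186.86898815] 55.42206151357196 107.1106537619711
[526.22046148 186.85697467] 55.17297598691005 106.29385554580682
```

The grip stands at 106–107° and the stop was at about 16°, so it is about 91° back. The winder looks unchanged, so I'm handing in.

```bash
python3 -c "
from workcell import job
print(job.job_done())"
```

```text
the job is handed in; nothing more can be done
None
```

I cranked the press handwheel clockwise about 1.5 turns to its stop, turned it back a quarter turn, let go and moved the arm clear. The job is handed in, about 18 s into the 61 s limit.

- **Stop:** The force at the grip rose from about 3–9 N to about 32 N. A second push did not move the wheel, and the side picture showed the plate flush on its bed.
- **Quarter turn back:** After release, the two cameras put the grip at 107.1° and 106.3°, with the stop at about 16°. That makes it 90–91° back, within the ±21° allowed. Both cameras also put it about 55 mm from the wheel axis, as it should be.
- **Clear of everything:** The gripper was fully open, well away from the press, and read under 1 N.
- **Winder:** It looks unchanged in the last side picture. I checked this by eye only and did not measure it.
- **Disagreement:** The tool tilted about 5° while pushing against the stop and stayed that way. I corrected the angles for it, so the stop angle is good to about 1–2°.

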